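# Unload the slide carrier from the Raman sample chamber

## Robot

A 6-joint arm with a two-finger parallel gripper is mounted at the origin on the work surface. World frame = base frame: x ahead of the robot, y to its left, z up, the work surface at z = 0. Lengths are in m, angles in rad, forces in N, time in s.
With the tool pointing down it reaches from about 0.3 to 0.775 m from the base axis. Payload 14.6 kg.
Tool frame: the origin (TCP) lies at the very end of the fingers, on their centre line; the grasp point (between the pads) lies 19 mm behind it (grasp_offset is the distance from the TCP to the grasp point, in m); z points along the fingers, y is the direction in which the jaws open and shut (so a half turn about z gives the same grasp; the last joint's range is limited). The gripper opens to 85 mm and grips with 20 to 120 N. Pads are 22 mm wide; open, the fingers measure 114 mm over their backs; the gripper's body (76 mm by 85 mm) begins 54 mm behind the grasp point. The pads swing forward as they close: fully open they stand 13 mm farther back than shut.
Start: joints at [-1.226, 0.3, 1.521, -0, 1.321, -0.067], TCP at [0.22, -0.504, 0.231] pointing down, gripper open.
Joint ranges: [-3.03, 3.03], [-0.79, 2.21], [0.23, 2.52], [-1.04, 4.18], [0, 3.07], [-2.55, 2.55]. Speed limits (rad/s): [2.22, 2.22, 2.57, 3.14, 3.14, 3.14].

## Interface

Orientations are given as a unit quaternion [w, x, y, z].
In Python, from plant import * gives the robot as it stands.
- The arm moves only by the tool move_arm, never from a script. Its argument "steps" is a list of rows, each a list of 7 numbers: the shift along the tool's x, y, z in m, then the turn, a rotation vector about the tool's x, y, z in degrees, then the opening, from 0 (shut) to 1 (fully open). A call has 1 to 12 rows; each row shifts and turns the commanded pose from where the row before left it, along the tool's axes as they then stand; what a row does not reach is not made up. A row lasts 1/8 s, in which the tool goes at most 62.5 mm and 10.7 degrees, less where a joint would pass 70% of its speed; a pose out of reach is approached as far as the arm can. A call is refused whole if a number of a shift passes 0.0625 or a number of a turn 10.7, either way. A call with a gripper value outside its range is refused whole. The fingers move at their own pace and stop on an object; "grip_force" is the grip in N (left out, the last holds). Time passes only in rows, so rows that do not move let the fingers close. It gives the time, the measured TCP pose, the force and the opening at its end, in the units of the state.
- read_state(): the state, without advancing time (a new reading comes with each control period).
- camera(name): name is "scene" or "top" or "wrist"; returns (picture, depth): 384x512x3 uint8, blue, green, red; 384x512 float32, m along the optical axis (not along the pixel's ray), 0 where there is no reading.
- calibration(name): a dict with "mtx" (3x3 intrinsics, pixels), "distortion" ([k1, k2, p1, p2, k3] as OpenCV has them; the pictures are not rectified), "R" (3x3) and "t" (3): a world point X has camera coordinates R X + t. Camera axes: x right, y down, z forward; pixel columns grow to the right and rows downward; lengths in m; the calibration is good to about 2 mm. A picture is of the moment at which its call begins: read the wrist's pose just before it. calibration takes no time and is no camera call; for the wrist camera it gives the pose at the moment of the call.
- sign_off(): hands the job in, once; it reports no verdict.
The state is a dict: "clock": time; "joint_pos": joint angles; "joint_velocities": joint speeds; "effort": joint torques, N m; "position": TCP position; "ee_rot": TCP orientation; "wrist_force": force on the tool from outside, world axes, zero at the start; "moment": the same for the moment, N m; "opening": finger opening in m.
Only numpy, scipy, OpenCV 4.12 (cv2) and the standard library are available. Lean on these libraries where they do the work, as an engineer would, in place of code of your own. Each camera call takes 0.05 s, during which the arm holds its last target. There are 200 camera calls.

## Task

The measurement is finished: unload the sample chamber. Swing its hood up and back until it stays open by itself, flip the hold-down yoke back to its open stop, then lift out the slide carrier, keeping it level, and set it down (do not drop it) flat on the floor of the steel tray beside the carrier that is already there. Leave the hood and yoke open and do not disturb the other things.

Things in the scene. Friction and masses are not known exactly. Their poses are not given: they have to be found in the camera images.
- chamber: Sample chamber: fixed beige instrument base 200 mm deep (its x) x 270 mm wide (its y) x 80 mm high, dark deck on top; origin at the centre of its underside; its own -x axis points to its front (panel and hood handle), +x to the hinge at the back. A dark stage plate lies in the middle of the deck, its top 88 mm above the table. The hood's spring link stands 13 mm proud of the +y side near the hinge. Position and yaw vary.
- hood (a joint): Hinge angle (rad) of the sand-grey metal hood (190 x 260 mm, 85 mm high, 0.5 to 0.75 kg) that covers deck and stage: 0 shut, 1.85 the open stop. Its over-centre spring pulls it shut below about 1.03 rad and swings it on to the open stop, damped, beyond that; lifting takes about 4 to 6 N at the handle. It turns about the chamber's y axis, handle going up and back.
- hood_hinge (a point): Centre of the hood's hinge line: in the chamber's frame 98 mm behind its origin (+x) and 85 mm above the table; axis along the chamber's y.
- hood_handle (a point): Centre of the hood's handle bar: round aluminium bar, 12 mm diameter, 124 mm long along the chamber's y, standing 45 mm in front of the hood's front face on two end posts. Shut, it lies 140 mm in front of the chamber's origin and 135 mm above the table; 238 mm in front of and 50 mm above the hinge line. The point moves with the hood.
- yoke (a joint): Hinge angle (rad) of the hold-down yoke under the hood: two flat steel arms (at y = +-60 mm) that lie on the ends of the carrier and keep it on the stage, joined at the front by a raised round cross rod. 0 holding down, 2.1 the open stop. Its spring holds it down below about 1.05 rad and snaps it to the open stop beyond that; about 2 N at the rod. It turns about the chamber's y axis, rod going up and back.
- yoke_hinge (a point): Centre of the yoke's hinge line: in the chamber's frame 48 mm behind its origin (+x) and 100 mm above the table; axis along the chamber's y.
- yoke_rod (a point): Centre of the yoke's cross rod: steel, 8 mm diameter, 120 mm long along the chamber's y. Held down, it lies 54 mm in front of the chamber's origin and 120 mm above the table (32 mm above the stage); 102 mm in front of and 20 mm above the yoke's hinge line. The point moves with the yoke.
- carrier_grip (a point): The slide carrier to unload: aluminium plate 60 mm (its x) x 134 mm (its y) x 8 mm with a glass slide, and over it along y a bridge handle: bar 12 mm wide (x), 100 mm long (y), 14 mm high, its top 42 mm above the plate's underside, clear by 20 mm above the plate. 0.13 to 0.25 kg. This point is the centre of the bar, 34 mm above the plate's underside. z up. It lies on the middle of the stage, between strips 5 mm high.
- spare_grip (a point): Same point of a second, identical carrier that already lies in the tray, its long side across the tray (along the tray's y) with its centre anywhere up to 75 mm either side of the tray's centre along x; the larger free side is always at least 105 mm wide (a second carrier is 60 mm).
- tray_floor (a point): Centre of the inner floor of a loose steel tray, 3 mm above the table: inner size 274 mm (its x) x 164 mm (its y), walls 3 mm thick, tray 22 mm high. Position and yaw vary.
- reference: Bystander: steel reference puck, 34 mm diameter, 17 mm high, on the chamber's deck beside the stage, under the hood; origin at the centre of its underside.
- oil: Bystander: amber bottle, 42 mm diameter, 85 mm high; origin under its centre.
- canister: Bystander: black objective canister, 52 mm diameter, 74 mm high; origin under its centre.
- slidebox: Bystander: flat grey slide box 100 (x) x 190 (y) x 34 mm; origin under its centre.
- driver: Bystander: screwdriver 170 mm long, lying on the table; origin under its middle.
Mind the look-alikes: they are no part of the job. What is shaped like the part that bears spare_grip but red is not meant.

How it is judged:
On the way, in this order (a step that is already met when the one before it is completed fails the run):
1. the hood stands open by itself, past its over-centre point and at its open stop, untouched (value of joint hood above 1.7 rad and contact force between the fingers and hood below 0.1 N and distance of carrier_grip from where it was at the start of the episode below 0.015 m), for 0.2 s.
2. the hold-down yoke has snapped to its open stop while the carrier is still on the stage (value of joint yoke above 1.9 rad and distance of carrier_grip from where it was at the start of the episode below 0.015 m), for 0.2 s.
At the end, for the whole second after the job is handed in: Hood open at its stop (over 1.7 rad) and yoke open at its stop (over 1.9 rad), the carrier released and lying flat (within 0.06 rad and 4 mm) on the tray's floor, inside its walls, the other carrier flat too (value of joint hood above 1.7 rad and value of joint yoke above 1.9 rad and z of carrier_grip in the frame of tray_floor between 0.03 and 0.038 m and x of carrier_grip in the frame of tray_floor between -0.137 and 0.137 m and y of carrier_grip in the frame of tray_floor between -0.082 and 0.082 m and angle between each of carrier_grip, spare_grip's own z axis and vertical below 0.06 rad and contact force between the fingers and carrier below 0.05 N); the robot touches nothing.
It fails at once if the carrier is tipped more than about 25 degrees (angle between carrier_grip's own z axis and vertical above 0.45 rad).
It fails at once if the carrier is dropped: let go more than 25 mm above the tray's floor (horizontal distance between carrier_grip and tray_floor below 0.18 m and z of carrier_grip in the frame of tray_floor above 0.059 m and contact force between the fingers and carrier below 0.02 N).
It fails at once if the second carrier or another bystander is pushed more than 30 mm (distance of any of spare_grip, reference, oil, canister, slidebox, driver from where it was at the start of the episode above 0.03 m).
It also fails if it takes over 66 s, if anything falls off the work surface, if the arm or the gripper's body presses on something with over 40 N, if the wrist force passes 120 N, or if a joint passes its speed limit or range.

## Working session

There is one attempt and no reset: what is moved stays moved. The work goes in short steps, Python scripts to look and compute and a tool call to move; the robot and the scene stay as the last step left them, time stands still between calls to the robot, and variables do not carry over. Pictures are saved under pics/ and viewed, about 8 in all and at most 12, crops included, and the job is handed in when it is done.

Besides the shell and the picture viewer there is one more tool, called after "Call:" by a JSON object that holds its "method" and its "body", one argument or row to a line. move_arm: Moves the arm, as the interface text tells. Its arguments: {"type":"object","properties":{"steps":{"type":"array","items":{"type":"array","items":{"type":"number"}}},"grip_force":{"type":"number"}},"required":["steps"]}

```bash
ls; mkdir -p pics; cat > h.py <<'E'
from plant import *
import numpy as np, cv2
from scipy.spatial.transform import Rotation as Ro
def world(name, d, cal=None):
    """per-pixel world points"""
    c=cal or calibration(name); K=np.array(c["mtx"]);D=np.array(c["distortion"]);R=np.array(c["R"]);t=np.array(c["t"])
    h,w=d.shape; u,v=np.meshgrid(np.arange(w),np.arange(h))
    n=cv2.undistortPointsIter(np.stack([u,v],-1).reshape(-1,1,2).astype(np.float64),K,D,None,None,(3,40,1e-9)).reshape(h,w,2)
    P=np.dstack([n*d[...,None],d]); W=(P-t)@R; W[d<=0]=np.nan
    return W
E
python3 - <<'E'
from h import *
for n in ("top","scene"):
    p,d=camera(n); W=world(n,d); np.savez(f"pics/{n}0.npz",p=p,W=W); cv2.imwrite(f"pics/{n}0.png",p)
    c=calibration(n); print(n,-np.array(c["R"]).T@c["t"],np.nanmin(W[...,2]))
print(read_state())
t=cv2.imread("pics/top0.png");s=cv2.imread("pics/scene0.png")
cv2.imwrite("pics/a.png",cv2.resize(t,(800,600)));
E
```

```text
pics
top [0.40172893 0.00867595 1.44170196] -0.773535956852293
scene [1.15543496 0.1251961  1.01110741] -0.7643087843066155
{'clock': 0.1, 'joint_pos': array([-1.22558843e+00,  3.00396771e-01,  1.52152326e+00,  8.39117167e-06,
        1.32067506e+00, -6.65927365e-02]), 'joint_velocities': array([ 0.00109518, -0.00363255, -0.00140315,  0.00049359,  0.00019691,
        0.00140808]), 'effort': array([ 4.77015910e-04, -5.44386506e+01, -3.62369800e+01, -3.98917763e-06,
        3.06173177e-03, -1.86564300e-06]), 'position': array([ 0.22007634, -0.50382637,  0.23078654]), 'ee_rot': array([-4.96929150e-04,  9.78877402e-01,  2.04447500e-01, -6.55730470e-05]), 'wrist_force': array([-0.0303862 , -0.62259705,  1.00225388]), 'moment': array([ 0.02416265,  0.02618773, -0.04864741]), 'opening': 0.08539960855283997}
```

View pics/a.png

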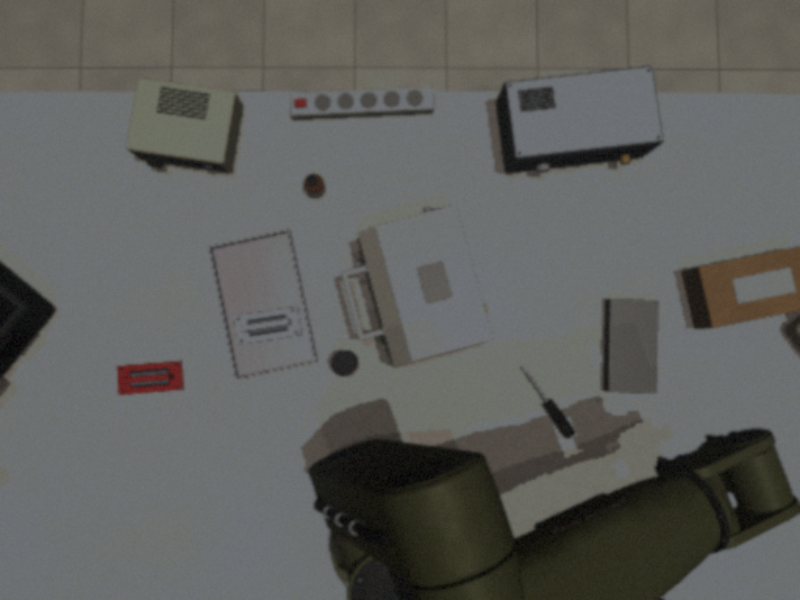

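View pics/scene0.png

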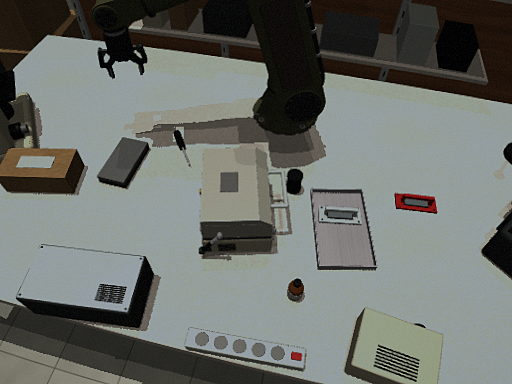

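The top view (800x600) shows the chamber at (430,285) with its handle toward the left at (360,300), the tray at (264,304) and the grey spare carrier in it at (268,325). The canister is at (343,362), the oil at (314,185) and the screwdriver at (548,402). Look-alikes are the red carrier at (150,377), which is not meant, the spare at (268,325), which must stay, and the beige boxes at (185,122) and (580,120). The target carrier is under the hood.

```bash
python3 - <<'E'
from h import *
z=np.load("pics/top0.npz");W=z["W"];p=z["p"]
def reg(x0,x1,y0,y1,za,zb,M=W):
    s=0.64
    m=np.zeros(M.shape[:2],bool); m[int(y0*s):int(y1*s),int(x0*s):int(x1*s)]=1
    m&=(M[...,2]>za)&(M[...,2]<zb); return M[m]
def rect(n,*a):
    q=reg(*a); r=cv2.minAreaRect(q[:,:2].astype(np.float32)); print(n,len(q),q.mean(0).round(4),"med z",np.median(q[:,2]).round(4),"rect",np.round(r[0],4),np.round(r[1],4),round(r[2],2)); return q
rect("table",100,200,420,560,-.02,.02)
rect("hoodtop",330,510,190,380,.155,.19)
rect("handle",330,372,240,350,.12,.15)
rect("tray",200,325,220,385,.012,.03)
rect("spare",225,310,300,350,.035,.06)
rect("spareall",225,310,300,350,.0075,.06)
rect("canister",325,365,340,385,.06,.09)
rect("oil",300,330,165,205,.06,.1)
rect("red",110,190,355,400,.005,.06)
rect("box",595,665,290,400,.02,.05)
E
```

```text
table 5729 [0.1063 0.494  0.0014] med z 0.0015 rect [0.1063 0.4944] [0.2859 0.2068] 0.88
hoodtop 5587 [ 0.5132 -0.0664  0.1704] med z 0.1711 rect [ 0.5136 -0.0627] [0.2605 0.1883] 15.11
handle 293 [0.4934 0.0664 0.1417] med z 0.1414 rect [0.504  0.0656] [0.1852 0.0565] 0.14
tray 778 [0.4695 0.2616 0.0179] med z 0.0166 rect [0.4863 0.2638] [0.281  0.1708] 13.04
spare 122 [0.442  0.2541 0.046 ] med z 0.0465 rect [0.442  0.2541] [0.0128 0.096 ] 9.56
spareall 891 [0.4418 0.2541 0.0178] med z 0.0133 rect [0.4431 0.2546] [0.1004 0.1739] 0.06
canister 222 [0.3662 0.0935 0.0752] med z 0.075 rect [0.3666 0.0934] [0.0481 0.05  ] 44.5
oil 79 [0.7272 0.1575 0.0742] med z 0.0716 rect [0.7276 0.157 ] [0.0319 0.0321] 89.09
red 840 [0.3341 0.4931 0.0148] med z 0.0102 rect [0.3347 0.4978] [0.09   0.1624] 0.09
box 1949 [ 0.3994 -0.4925  0.035 ] med z 0.0351 rect [ 0.4    -0.4952] [0.1057 0.1904] 88.01
```

Call:
{"method": "move_arm", "body": {
  "steps": [
    [0,0,-0.02,0,0,8.6,0.5],
    [0.04,-0.048,0,0,0,0,0.5],
    [0.04,-0.048,0,0,0,0,0.5],
    [0.04,-0.048,0,0,0,0,0.5],
    [0.04,-0.048,0,0,0,0,0.5],
    [0.04,-0.048,0,0,0,0,0.5],
    [0.04,-0.048,0,0,0,0,0.5],
    [0.04,-0.048,0,0,0,0,0.5],
    [0.04,-0.048,0,0,0,0,0.5],
    [0.03,-0.035,0,0,0,0,0.5],
    [0.02,-0.025,0,0,0,0,0.5],
    [0,0,0,0,0,0,0.5]
  ]
}}

```text
clock: 1.6
position: [0.4629, 0.0222, 0.2508]
ee_rot: [-0.0, 0.991, 0.132, -0.0]
wrist_force: [-0.4, -0.2, -0.4]
opening: 0.0425
```

```bash
python3 - <<'E'
from h import *
c=calibration("wrist"); p,d=camera("wrist"); W=world("wrist",d,c); np.savez("pics/w1.npz",p=p,W=W); cv2.imwrite("pics/w1.png",p)
s=read_state(); print(s["clock"],s["position"],s["joint_pos"],s["opening"],s["wrist_force"])
q=s["ee_rot"];R=Ro.from_quat([q[1],q[2],q[3],q[0]]).as_matrix();print(R.round(3))
a=np.radians(15.1);O=np.array([.5136,-.0627]);cy=np.array([np.cos(a),np.sin(a)]);cx=np.array([np.sin(a),-np.cos(a)])
for n,M in (("wrist",W),("top",np.load("pics/top0.npz")["W"])):
    L=np.stack([(M[...,:2]-O)@cx,(M[...,:2]-O)@cy,M[...,2]],-1)
    m=(abs(L[...,0]+.14)<.025)&(abs(L[...,1])<.05)&(L[...,2]>.12)&(L[...,2]<.16)
    q=L[m]; q=q[q[:,2]>np.median(q[:,2])-.006]
    print(n,len(q), np.median(q,0), np.polyfit(q[:,1],q[:,0],1), np.percentile(q[:,2],[5,95]))
    m=(abs(L[...,0]+.14)<.012)&(abs(L[...,1])<.09)&(L[...,2]>.125)&(L[...,2]<.16)
    print("y ext",np.percentile(L[m][:,1],[1,99]))
E
```

```text
1.65 [0.46256816 0.02115488 0.25086638] [-3.33886688e-02  8.86796854e-02  1.72674960e+00 -6.41904883e-05
  1.32712238e+00  1.27400171e+00] 0.042736389479051125 [ 0.28162216  0.18884237 -0.60101592]
[[ 0.966  0.26  -0.001]
 [ 0.26  -0.966 -0.   ]
 [-0.001 -0.    -1.   ]]
wrist 1453 [-0.13899667  0.0035521   0.13948187] [-0.00489521 -0.13916221] [0.13609466 0.14121435]
y ext [-0.06288925  0.06537417]
top 133 [-0.14107366 -0.00026844  0.14132624] [ 0.00304299 -0.14109412] [0.1367944 0.1453882]
y ext [-0.06729998  0.06620681]
```

View pics/w1.png

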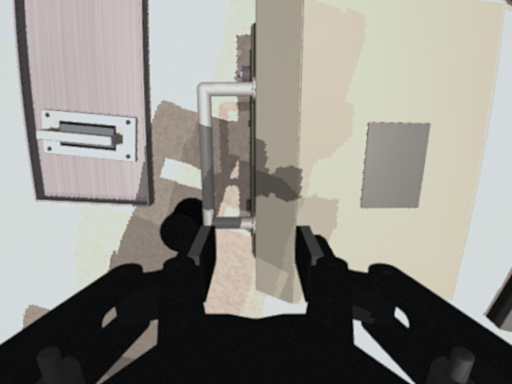

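The wrist view shows the handle bar from (207,90) to (207,225), with the hood to its right. The canister at (185,225) and the tray with the spare are to its left. The handle position agrees with the chamber model to 1–2 mm.

Call:
{"method": "move_arm", "body": {
  "steps": [
    [0.014,-0.023,0,0,0,0,0.45],
    [0.013,-0.0225,0,0,0,0,0.45],
    [0,0,0.03,0,0,0,0.45],
    [0,0,0.035,0,0,0,0.45],
    [0,0,0.035,0,0,0,0.45],
    [0,0,0.032,0,0,0,0.45],
    [0,0,0,0,0,0,0.45],
    [0,0,0,0,0,0,0],
    [0,0,0,0,0,0,0],
    [0,0,0,0,0,0,0],
    [0,0,0,0,0,0,0]
  ],
  "grip_force": 25
}}

```text
clock: 3.02
position: [0.4773, 0.0726, 0.1209]
ee_rot: [-0.001, 0.991, 0.131, 0.001]
wrist_force: [-3.1, 10.9, 4.4]
opening: 0.0107
```

Call:
{"method": "move_arm", "body": {
  "steps": [
    [0,0.007,-0.0246,0,0,0,0],
    [0,0.009,-0.0238,0,0,0,0],
    [0,0.0115,-0.0226,0,0,0,0],
    [0,0.0139,-0.0214,0,0,0,0],
    [0,0.0159,-0.0198,0,0,0,0],
    [0,0.018,-0.018,0,0,0,0]
  ]
}}

```text
clock: 3.78
position: [0.4967, 0.0012, 0.2536]
ee_rot: [-0.002, 0.991, 0.131, 0.002]
wrist_force: [-3.8, 20.2, 16.3]
opening: 0.0111
```

Call:
{"method": "move_arm", "body": {
  "steps": [
    [0,0.0197,-0.016,0,0,0,0],
    [0,0.0213,-0.0139,0,0,0,0],
    [0,0.0227,-0.0116,0,0,0,0],
    [0,0.0237,-0.0092,0,0,0,0],
    [0,0.0246,-0.0066,0,0,0,0],
    [0,0.01,-0.001,0,0,0,0]
  ]
}}

```text
clock: 4.53
position: [0.5291, -0.1199, 0.3112]
ee_rot: [0.001, 0.991, 0.13, 0.003]
wrist_force: [4.9, 3.6, 11.7]
opening: 0.011
```

Call:
{"method": "move_arm", "body": {
  "steps": [
    [0,0,0,0,0,0,0.6],
    [0,0,-0.03,0,0,0,0.8],
    [0,0,-0.05,0,0,0,0.8],
    [0,-0.03,-0.02,0,0,0,0.5],
    [0,-0.05,0,0,0,0,0.5],
    [0,-0.05,0,0,0,0,0.5],
    [0,-0.03,0,0,0,0,0.5],
    [0,0,0,0,0,0,0.5],
    [0,0,0,0,0,0,0.5],
    [0,0,0,0,0,0,0.5]
  ]
}}

```text
clock: 5.78
position: [0.4867, 0.0347, 0.4078]
ee_rot: [0.0, 0.992, 0.13, -0.0]
wrist_force: [0.5, -0.3, 0.5]
opening: 0.0428
```

```bash
cat >> h.py <<'E'
a=np.radians(15.1);O=np.array([.5136,-.0627]);cy=np.array([np.cos(a),np.sin(a)]);cx=np.array([np.sin(a),-np.cos(a)])
def loc(M): return np.stack([(M[...,:2]-O)@cx,(M[...,:2]-O)@cy,M[...,2]],-1)
E
python3 - <<'E'
from h import *
c=calibration("wrist"); p,d=camera("wrist"); W=world("wrist",d,c); np.savez("pics/w2.npz",p=p,W=W)
s=read_state(); print(s["clock"],loc(s["position"]),s["opening"],s["wrist_force"],s["joint_pos"])
p2,d2=camera("scene"); W2=world("scene",d2); cv2.imwrite("pics/w2.png",np.vstack([p[:300],p2[60:330]])); 
for n,M in (("wrist",loc(W)),("scene",loc(W2))):
    m=(abs(M[...,0]+.054)<.02)&(abs(M[...,1])<.045)&(M[...,2]>.108)&(M[...,2]<.14); q=M[m]; print(n,"rod",len(q),len(q) and (np.median(q,0),np.polyfit(q[:,1],q[:,0],1)))
    m=(abs(M[...,0])<.02)&(abs(M[...,1])<.047)&(M[...,2]>.122)&(M[...,2]<.14); q=M[m]; print(n,"bar",len(q),len(q) and (np.median(q,0),np.polyfit(q[:,1],q[:,0],1),q[:,1].min(),q[:,1].max()))
E
```

```text
5.825 [-0.10107073 -0.0005268   0.40770722] 0.042492152773216114 [0.03689017 0.04417383 0.02804103] [-3.77993203e-03  8.82982995e-02  1.37185966e+00 -6.79579146e-05
  1.68168007e+00  1.30647857e+00]
wrist rod 302 (array([-0.05444836,  0.00102936,  0.12288955]), array([-0.02551994, -0.05421412]))
wrist bar 548 (array([-0.00272841,  0.00183655,  0.12931195]), array([ 0.00586027, -0.00257578]), np.float64(-0.0465648004501317), np.float64(0.04616247650111845))
scene rod 67 (array([-0.05168954,  0.00328744,  0.12495168]), array([ 0.00219714, -0.05184891]))
scene bar 105 (array([0.00200012, 0.00042064, 0.13134865]), array([0.0099148 , 0.00105265]), np.float64(-0.04653818535105328), np.float64(0.046381621486289576))
```

View pics/w2.png

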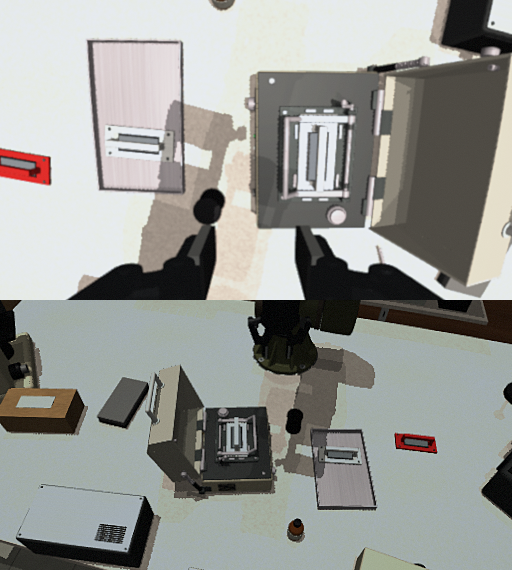

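The hood now stands open in both views. In the wrist view the yoke rod is at (290,155), the carrier bar at (315,155) and the puck at (337,215). Next is the rod.

Call:
{"method": "move_arm", "body": {
  "steps": [
    [0,0.047,0.05,0,0,0,0.4],
    [0,0,0.06,0,0,0,0.4],
    [0,0,0.06,0,0,0,0.4],
    [0,0,0.05,0,0,0,0.4],
    [0,0,0.045,0,0,0,0.4],
    [0,0,0.02,0,0,0,0.4],
    [0,0,0.017,0,0,0,0.4],
    [0,0,0,0,0,0,0.4],
    [0,0,0,0,0,0,0],
    [0,0,0,0,0,0,0],
    [0,0,0,0,0,0,0],
    [0,0,0,0,0,0,0]
  ],
  "grip_force": 20
}}

```text
clock: 7.38
position: [0.4991, -0.0098, 0.1113]
ee_rot: [0.004, 0.991, 0.13, 0.002]
wrist_force: [6.8, -35.2, -7.7]
opening: 0.0068
```

Call:
{"method": "move_arm", "body": {
  "steps": [
    [0,0.005,-0.0174,0,0,0,0],
    [0,0.008,-0.0163,0,0,0,0],
    [0,0.0107,-0.0147,0,0,0,0],
    [0,0.0131,-0.0125,0,0,0,0]
  ]
}}

```text
clock: 7.88
position: [0.5073, -0.0435, 0.1711]
ee_rot: [0.001, 0.992, 0.13, -0.0]
wrist_force: [8.0, -13.5, -20.2]
opening: 0.0068
```

Call:
{"method": "move_arm", "body": {
  "steps": [
    [0,0.015,-0.0101,0,0,0,0],
    [0,0.0166,-0.0074,0,0,0,0],
    [0,0.012,-0.003,0,0,0,0],
    [0,0,0,0,0,0,0]
  ]
}}

```text
clock: 8.38
position: [0.5189, -0.0844, 0.1932]
ee_rot: [0.0, 0.992, 0.13, 0.001]
wrist_force: [-6.3, -0.1, 10.9]
opening: 0.0069
```

Call:
{"method": "move_arm", "body": {
  "steps": [
    [0,0.013,-0.002,0,0,0,0],
    [0,0,0,0,0,0,0.6],
    [0,0,-0.03,0,0,0,0.7],
    [0,0,-0.06,0,0,0,0.7],
    [0,-0.03,-0.05,0,0,0,0.5],
    [0,-0.05,-0.04,0,0,0,0.5],
    [0,-0.05,0,0,0,0,0.5],
    [0,0,0,0,0,0,0.5],
    [0,0,0,0,0,0,0.5]
  ]
}}

```text
clock: 9.5
position: [0.4886, 0.0284, 0.3726]
ee_rot: [0.0, 0.991, 0.131, 0.0]
wrist_force: [-0.0, -0.4, 0.2]
opening: 0.0429
```

```bash
python3 - <<'E'
from h import *
c=calibration("wrist"); p,d=camera("wrist"); W=world("wrist",d,c); np.savez("pics/w3.npz",p=p,W=W)
s=read_state(); print(s["clock"],loc(s["position"]),s["opening"],s["wrist_force"],s["joint_pos"])
cv2.imwrite("pics/w3.png",p) 
M=loc(W)
m=(abs(M[...,0])<.02)&(abs(M[...,1])<.047)&(M[...,2]>.122)&(M[...,2]<.14); q=M[m]; print("bar",len(q),np.median(q,0),np.polyfit(q[:,1],q[:,0],1),q.min(0),q.max(0))
m=(abs(M[...,0]-.1)<.05)&(abs(M[...,1])<.05)&(M[...,2]>.15)&(M[...,2]<.2); q=M[m]; print("rod",len(q),np.median(q,0))
E
```

```text
9.55 [-0.09396303 -0.00043853  0.37247622] 0.042851220811923024 [-0.27821648 -1.09931387  0.50506007] [-1.77788423e-02  9.34724189e-02  1.44467854e+00 -4.85240867e-05
  1.60370442e+00  1.29166496e+00]
bar 652 [-0.00267812  0.00195977  0.12928324] [ 0.00815686 -0.00253353] [-0.0082938  -0.04698006  0.12208063] [0.00477842 0.04684573 0.13159705]
rod 568 [0.11457379 0.00330497 0.18056285]
```

View pics/w3.png

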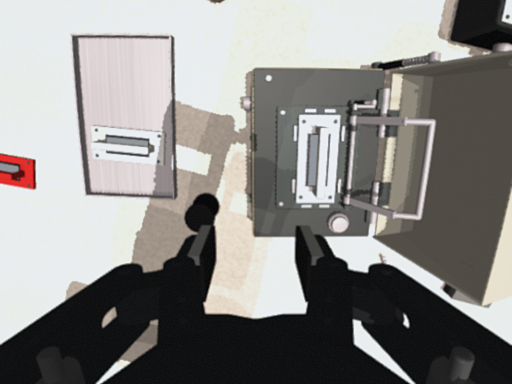

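The yoke is open, with its rod at (430,165), 2 mm from where it should sit at the open stop. The carrier is undisturbed with its bar at (313,160), and the hood is open. Next I grasp the carrier.

Call:
{"method": "move_arm", "body": {
  "steps": [
    [0,0.046,0,0,0,0,0.5],
    [0,0.0465,0,0,0,0,0.5],
    [0,0,0.06,0,0,0,0.5],
    [0,0,0.06,0,0,0,0.5],
    [0,0,0.06,0,0,0,0.5],
    [0,0,0.05,0,0,0,0.5],
    [0,0,0.02,0,0,0,0.5],
    [0,0,0.0155,0,0,0,0.5],
    [0,0,0,0,0,0,0.5]
  ]
}}

```text
clock: 10.68
position: [0.5123, -0.0615, 0.1065]
ee_rot: [-0.0, 0.991, 0.13, -0.001]
wrist_force: [-0.1, -0.7, 0.3]
opening: 0.0427
```

Call:
{"method": "move_arm", "body": {
  "steps": [
    [0,0,0,0,0,0,0],
    [0,0,0,0,0,0,0],
    [0,0,0,0,0,0,0],
    [0,0,0,0,0,0,0],
    [0,0,0,0,0,0,0]
  ],
  "grip_force": 40
}}

```text
clock: 11.3
position: [0.513, -0.0611, 0.1083]
ee_rot: [0.0, 0.991, 0.13, 0.001]
wrist_force: [-1.4, -0.6, 7.1]
opening: 0.011
```

Call:
{"method": "move_arm", "body": {
  "steps": [
    [0,0,-0.005,0,0,0,0],
    [0,0,-0.01,0,0,0,0],
    [0,0,-0.02,0,0,0,0],
    [0,0,-0.025,0,0,0,0],
    [0,0,-0.025,0,0,0,0],
    [0,0,-0.02,0,0,0,0],
    [0,0,0,0,0,0,0]
  ]
}}

```text
clock: 12.18
position: [0.5129, -0.061, 0.2137]
ee_rot: [0.0, 0.991, 0.13, 0.001]
wrist_force: [-0.1, -0.9, -3.1]
opening: 0.0112
```

```bash
python3 - <<'E'
from h import *
c=calibration("wrist"); p,d=camera("wrist"); W=world("wrist",d,c); cv2.imwrite("pics/w4.png",p)
s=read_state(); print(s["clock"],s["position"],loc(s["position"]),s["opening"],s["wrist_force"],s["joint_pos"])
E
```

```text
12.225 [ 0.51245298 -0.06098139  0.21237976] [-0.00195808 -0.00065971  0.21237976] 0.010914684459703256 [ 0.22492788  0.41419617 -2.81097965] [-1.89433874e-01  2.40697316e-01  1.64137393e+00  2.53385235e-05
  1.25878777e+00  1.11964952e+00]
```

View pics/w4.png

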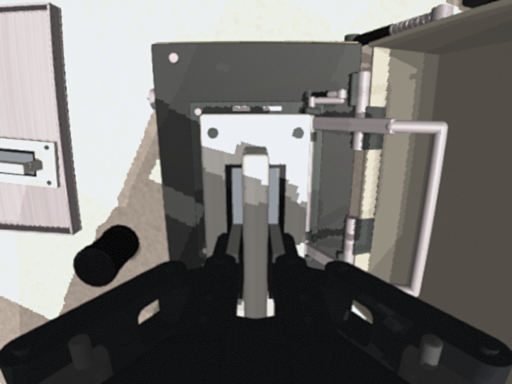

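The carrier is held level, with its bar at (257,230) in the jaws. The yoke and hood stay open. I now refine the tray and spare from the earlier wrist image.

```bash
python3 - <<'E'
from h import *
for f in ("w3","w2"):
    W=np.load(f"pics/{f}.npz")["W"]
    X,Y,Z=W[...,0],W[...,1],W[...,2]
    box=(X>.3)&(X<.68)&(Y>.14)&(Y<.4)
    m=box&(Z>.017)&(Z<.028); m[:, :]&=True
    q=W[m]
    # exclude spare surroundings
    q=q[~((abs(q[:,0]-.442)<.06)&(abs(q[:,1]-.254)<.07))]
    r=cv2.minAreaRect(q[:,:2].astype(np.float32)); print(f,"tray",len(q),np.round(r[0],4),np.round(r[1],4),r[2], np.median(q[:,2]))
    q=W[box&(Z>.036)&(Z<.055)]; r=cv2.minAreaRect(q[:,:2].astype(np.float32)); print("sparebar",len(q),np.round(r[0],4),np.round(r[1],4),r[2],np.median(q[:,2]))
    q=W[(abs(X-.55)<.03)&(abs(Y-.27)<.03)]; print("floor z",np.nanmedian(q[:,2]))
E
```

```text
w3 tray 1251 [0.4866 0.2632] [0.2799 0.1718] 12.271513938903809 0.02076145579256387
sparebar 444 [0.4427 0.2532] [0.013  0.0997] 9.500480651855469 0.04409255049415154
floor z 0.0024686724574736305
w2 tray 1089 [0.486 0.263] [0.2813 0.1719] 12.427877426147461 0.02084156530263055
sparebar 383 [0.4429 0.2535] [0.0126 0.1004] 8.779827117919922 0.04403864009362604
floor z 0.0024346073753235067
```

Call:
{"method": "move_arm", "body": {
  "steps": [
    [0.008,-0.022,0,0,0,0,0],
    [0.016,-0.042,0,0,0,0,0],
    [0.016,-0.042,0,0,0,0,0],
    [0.016,-0.042,0,0,0,0,0],
    [0.016,-0.042,0,0,0,0,0],
    [0.016,-0.042,0,0,0,0,0],
    [0.016,-0.042,0,0,0,0,0],
    [0.011,-0.028,0,0,0,0,0],
    [0.006,-0.015,0,0,0,0,0],
    [0,0,0,0,0,0,0]
  ]
}}

```text
clock: 13.48
position: [0.5471, 0.2767, 0.2113]
ee_rot: [0.0, 0.991, 0.131, -0.001]
wrist_force: [0.3, -0.1, -3.7]
opening: 0.0113
```

Call:
{"method": "move_arm", "body": {
  "steps": [
    [0,0,0,0,0,-5,0],
    [0,0,0,0,0,-8.5,0],
    [0,0,0,0,0,-8.5,0],
    [0,0,0,0,0,-8.5,0],
    [0,0,0,0,0,-8.5,0],
    [0,0,0,0,0,-8.5,0],
    [0,0,0,0,0,-8.5,0],
    [0,0,0,0,0,-8.5,0],
    [0,0,0,0,0,-8.5,0],
    [0,0,0,0,0,-8.5,0],
    [0,0,0,0,0,-5.9,0],
    [0,0,0,0,0,0,0]
  ]
}}

```text
clock: 14.98
position: [0.5475, 0.2753, 0.2121]
ee_rot: [0.0, 0.627, 0.779, -0.0]
wrist_force: [0.4, -0.5, -2.5]
opening: 0.011
```

```bash
python3 - <<'E'
from h import *
p,d=camera("top"); W=world("top",d); X,Y,Z=[W[...,i] for i in range(3)]
s=read_state(); q=s["ee_rot"];R=Ro.from_quat([q[1],q[2],q[3],q[0]]).as_matrix()
print(s["clock"],s["position"],s["opening"],s["wrist_force"],s["joint_pos"]);print("ydir",np.degrees(np.arctan2(R[1,1],R[0,1])))
e=np.array([.547,.2765])-s["position"][:2]; print("move tool xy",R[:2,:2].T@e)
p2,_=camera("wrist"); cv2.imwrite("pics/w5.png",p2)
E
```

```text
15.025 [0.54744555 0.27548326 0.21214937] 0.010671412589869622 [ 0.18336017 -0.07110326 -2.07914982] [ 4.06489025e-01  4.55370554e-01  1.35336558e+00 -7.30272164e-05
  1.33307568e+00  1.93582816e-01]
ydir 12.199612311815283
move tool xy [ 0.00108793 -0.00022064]
```

View pics/w5.png

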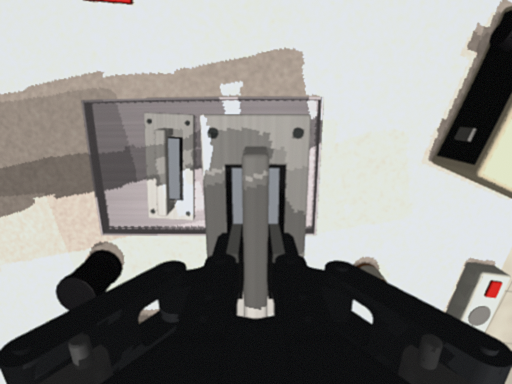

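Call:
{"method": "move_arm", "body": {
  "steps": [
    [0.001,0,0.02,0,0,0,0],
    [0,0,0.035,0,0,0,0],
    [0,0,0.04,0,0,0,0],
    [0,0,0.035,0,0,0,0],
    [0,0,0.025,0,0,0,0],
    [0,0,0.015,0,0,0,0],
    [0,0,0.008,0,0,0,0],
    [0,0,0,0,0,0,0]
  ]
}}

```text
clock: 16.08
position: [0.5473, 0.2775, 0.0344]
ee_rot: [0.0, 0.627, 0.779, 0.0]
wrist_force: [0.6, 0.1, -2.3]
opening: 0.0113
```

Call:
{"method": "move_arm", "body": {
  "steps": [
    [0,0,0.005,0,0,0,0],
    [0,0,0.004,0,0,0,0],
    [0,0,0.002,0,0,0,0],
    [0,0,0,0,0,0,0],
    [0,0,0,0,0,0,0]
  ]
}}

```text
clock: 16.7
position: [0.5472, 0.2775, 0.0233]
ee_rot: [0.0, 0.627, 0.779, 0.0]
wrist_force: [0.2, -0.6, -0.8]
opening: 0.0114
```

Call:
{"method": "move_arm", "body": {
  "steps": [
    [0,0,0.001,0,0,0,0],
    [0,0,0,0,0,0,0]
  ]
}}

```text
clock: 16.95
position: [0.5473, 0.2775, 0.0232]
ee_rot: [0.0, 0.627, 0.779, 0.0]
wrist_force: [-5.5, -3.2, 10.4]
opening: 0.0114
```

In contact with the floor. I release and retreat straight up.

Call:
{"method": "move_arm", "body": {
  "steps": [
    [0,0,0,0,0,0,0.2],
    [0,0,0,0,0,0,0.4],
    [0,0,0,0,0,0,0.4],
    [0,0,-0.015,0,0,0,0.4],
    [0,0,-0.03,0,0,0,0.4],
    [0,0,-0.05,0,0,0,0.4],
    [0,0,-0.06,0,0,0,0.4],
    [0,0,-0.06,0,0,0,0.4],
    [0,0,-0.06,0,0,0,0.4],
    [0,0,-0.05,0,0,0,0.4],
    [0,0,0,0,0,0,0.4]
  ]
}}

```text
clock: 18.32
position: [0.5474, 0.2776, 0.3527]
ee_rot: [0.002, 0.627, 0.779, 0.004]
wrist_force: [-0.0, -0.4, -0.9]
opening: 0.0342
```

```bash
python3 - <<'E'
from h import *
c=calibration("wrist"); p,d=camera("wrist"); W=world("wrist",d,c); p2,d2=camera("scene")
s=read_state(); print(s["clock"],s["position"],s["wrist_force"])
cv2.imwrite("pics/w6.png",np.vstack([p[:300],p2[60:330]]))
t=np.radians(12.4);ex=np.array([np.cos(t),np.sin(t)]);ey=np.array([-ex[1],ex[0]]);C=np.array([.4864,.2632])
D=W[...,:2]-C; u=D@ex; v=D@ey; Z=W[...,2]
def plane(m):
    A=np.c_[u[m],v[m],np.ones(m.sum())]; k=np.linalg.lstsq(A,Z[m],rcond=None)[0]; return k[:2].round(3)
for n,u0 in (("carrier",.062),("spare",-.0447)):
    b=(abs(u-u0)<.03)&(abs(v)<.06)&(Z>.035)&(Z<.06); pl=(abs(u-u0)<.045)&(abs(v)<.08)&(Z>.0085)&(Z<.015)
    print(n,"bar",b.sum(),np.median(u[b]),np.median(v[b]),np.median(Z[b]),"plate",pl.sum(),np.percentile(u[pl],[1,99]),np.percentile(v[pl],[1,99]),np.median(Z[pl]),"tilt",plane(pl),plane(b))
E
```

```text
18.425 [0.54687257 0.27738654 0.34749108] [ 0.53689982  0.11412288 -0.35726131]
carrier bar 439 0.06305844763944954 0.0031851045235130335 0.04454653268627666 plate 2256 [0.03328014 0.09232233] [-0.06573121  0.06686138] 0.01097079203120905 tilt [ 0.003 -0.002] [ 0.021 -0.003]
spare bar 511 -0.04370940414124557 0.0036412761954852362 0.04439922571902667 plate 2168 [-0.07562693 -0.01320194] [-0.06552552  0.06738395] 0.01075684562401072 tilt [ 0.006 -0.003] [-0.195  0.005]
```

View pics/w6.png

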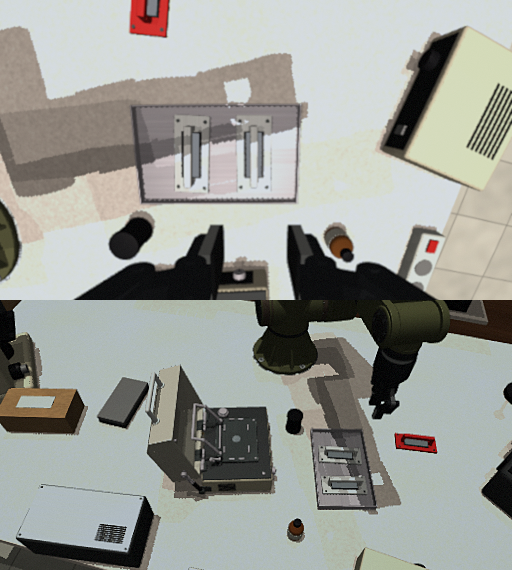

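Both carriers lie flat side by side in the tray, the placed one at (253,155) and the spare at (192,155) in the wrist view. The hood and yoke are open in the scene view, the stage is empty and the bystanders look undisturbed. Signing off.

```bash
python3 -c "
from plant import *
print(sign_off())"
```

```text
the job is handed in; nothing more can be done
None
```

I unloaded the chamber and handed the job in; the simulated clock read about 18.4 s at the last check, against the 66 s limit. I swung the hood past its over-centre point to its open stop and flipped the yoke to its open stop. Then I lifted the carrier out level and set it on the tray floor beside the spare before releasing it.

Last checks before hand-in:
- **Carrier:** it lies flat, with its plate tilted about 0.003 rad. It sits about 63 mm along and 3 mm across from the tray centre, inside the walls. Its bar top measures 44.5 mm above the table (45 mm expected).
- **Spare:** it is flat and within about 1 mm of its first position. A slope fit on its bar gave -0.195, which disagrees. I put that down to the bar's visible side in the depth image, because its plate reads 0.006 rad.
- **Hood and yoke:** both look open in the final scene picture. The yoke rod measured within about 3 mm of its open-stop position right after it was flipped. I did not measure the hood angle.
- **Bystanders:** they look unmoved in the pictures, but I did not measure them again at the end.
- **Arm:** it is clear of everything, about 0.35 m above the table, with the wrist force near zero.

The largest contact force I saw was about 36 N, at the wrist while gripping the yoke rod. The limit for the wrist is 120 N.

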